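# Aim the sample cup at the scanner, then hover its cover plate over the pillars

### The arm

A 7-joint arm with a two-finger parallel gripper is mounted at the origin on a cart in front of the work surface, level with it; the furniture and walls round the work are solid. World frame = base frame: x ahead of the robot, y to its left, z up, the work surface at z = 0. Lengths are in mm, angles in rad, forces in N, time in s.
With the tool pointing down it reaches from about 425 to 950 mm from the base axis. Payload 4.7 kg.
Tool frame: the origin (TCP) lies at the very end of the fingers, on their centre line; the grasp point (between the pads) lies 19 mm behind it (bot.pinch_z is the distance from the TCP to the grasp point, in mm); z points along the fingers, y is the line along which they close (so a half turn about z gives the same grasp; the last joint's range is limited). The gripper opens to 87 mm and grips with 3 to 60 N. Pads are 19 mm wide; open, the fingers measure 117 mm over their backs; the gripper's body (75 mm by 190 mm) begins 51 mm behind the grasp point.
Start: joints at [-0.029, 0.469, -0.049, 1.532, 0.024, 1.141, -0.082], TCP at [675.018, 0.046, 222.573] pointing down, gripper open.
Joint ranges: [-2.59, 2.59], [-0.33, 1.99], [-1.39, 1.29], [0.1, 2.45], [-1.04, 4.18], [0.21, 1.99], [-2.66, 2.66]. Speed limits (rad/s): [2.57, 2.57, 3.14, 3.14, 3.14, 3.14, 3.14].

### API

Orientations are given as a unit quaternion [w, x, y, z].
In Python, from station import bot, vision gives the robot as it stands. The module is installed in compiled form; this text tells all that it offers.
- The arm moves only by the tool carry_out, never from a script. Its argument "moves" is a list of rows, each a list of 7 numbers: the finger opening in m, from 0 to 0.087, then the shift along the tool's x, y, z in m, then the turn, a rotation vector about the tool's x, y, z in rad. A call has 1 to 8 rows; each row shifts and turns the commanded pose from where the row before left it, along the tool's axes as they then stand; what a row does not reach is not made up. A row lasts 1/12 s, in which the tool goes at most 41.7 mm and 7.16 degrees, less where a joint would pass 70% of its speed; a pose out of reach is approached as far as the arm can. A call with a gripper value outside its range is refused whole. The fingers move at their own pace and stop on an object; "newtons" is the grip in N (left out, the last holds). Time passes only in rows, so rows that do not move let the fingers close. It gives the time, the measured TCP pose, the force, the opening and the grip force at its end, in the units of the state.
- bot.observe(): the state, without advancing time (a new reading comes with each control period).
- vision.camera(name): name is "scene" or "side" or "wrist"; returns the picture (384x512x3 uint8, red, green, blue); there is no depth.
- vision.calibration(name): a dict with "camera_matrix" (3x3 intrinsics, pixels), "R" (3x3) and "t" (3): a world point X has camera coordinates R X + t; the wrist camera has in their place "mount" (4x4, takes a point from camera to tool coordinates, whose origin is the TCP and whose axes are the flange's). Camera axes: x right, y down, z forward; pixel columns grow to the right and rows downward; lengths in mm; the calibration is good to about 2 mm. A picture is of the moment at which its call begins: read the wrist's pose just before it. calibration takes no time and is no camera call.
- bot.hand_in(): hands the job in; it is judged then, once.
The state is a dict: "time": time; "q": joint angles; "joint_velocities": joint speeds; "effort": joint torques, N m; "position": TCP position; "tool_rot": TCP orientation; "ft_force": force on the tool from outside, world axes, zero at the start; "moment": the same for the moment, N m; "width": opening from 0.0 (shut) to 1.0 (fully open); "gripper_force": force on a finger pad.
Only numpy, scipy, OpenCV 4.12 (cv2) and the standard library are available. Lean on these libraries where they do the work, as an engineer would, in place of code of your own. Each camera call takes 0.05 s, during which the arm holds its last target. There are 200 camera calls.

### The job

Turn the sample cup that stands in the nest of the reading station until its paper label squarely faces the scanner window, leave it seated upright there and let go of it; only then pick up the open-centred cover plate by its arched handle. Finish while holding the plate still and level about two centimetres above the four pillars, the cup's lid inside its opening and touching nothing, with every threaded hole wholly in view through the plate's corner hole above it, ready for a colleague to put in the screws: either way round will do, and do not put the plate down or let go. Do not disturb the other things on the bench.

Things in the scene. Friction and masses are not known exactly. Their poses are not given: they have to be found in the camera images.
- station: reading station, fixed: a dark metal base plate 136 (x) x 236 (y) x 10 mm with grey nest ring, four round pillars and grey scanner block. Origin at bench level under the nest's centre, z up; base from y = -68 to +168 mm. Pillars 18 mm across at x = +-50, y = +-42 mm, tops 50 mm above the bench. Scanner block (72 x 46 mm, top 48 mm above the bench) on the +y side, its face at y = 112 mm
- scanner_window (a point): centre of the scanner's dark glass window, 108 mm from the nest's axis on the station's +y side, 30 mm above the bench; it looks along the station's -y axis at the cup
- nest (a point): centre of the nest's floor, 10 mm above the bench; the ring round it is 51 mm across inside and rises 8 mm above that floor. The cup turns freely in it
- thread0 (a point): mouth of a threaded hole, a dark disc 6 mm across in the middle of the flat pillar top at station x = +50, y = +42 mm, 50 mm above the bench; all four pillars have one
- thread2 (a point): mouth of the diagonally opposite threaded hole, at station x = -50, y = -42 mm
- cup: loose sample cup, 70 mm high, about 80 g, in the nest (top 80 mm above the bench). Its white lid, fixed to it, is 58 mm across, 12 mm high, its lower edge 18 mm above the pillar tops; the body below is 52 mm across, narrowing down. A paper label is on one side only, facing the cup's -x axis. Origin: centre of the underside, z up. Must be turned clockwise from above by 0.6 to 1.5 rad
- cup_label (a point): centre of the cup's paper label, 25 mm out along the cup's -x axis, 30 mm above its underside
- cover: loose aluminium plate 124 (x) x 108 (y) x 6 mm, about 300 g, flat on the bench, handle up. Centre opening 78 mm across; corner holes 14 mm across at x = +-50, y = +-42 mm. A steel handle arches over the opening along x: level bar 110 mm long, 14 mm wide, 56 to 70 mm above the underside, legs at x = +-50 mm. Origin: centre of the underside, z up; mass centred above it. A half turn gives the same plate
- hole0 (a point): centre of the plate's corner hole at plate x = +50, y = +42 mm, on the underside
- hole2 (a point): centre of the diagonally opposite corner hole, at plate x = -50, y = -42 mm, on the underside
- blue_cup: bystander: a sample cup with a blue lid, 58 x 58 x 70 mm, loose on the bench behind; origin at its underside
- dropper_bottle: bystander: a small dropper bottle with a tall cap, 25 x 26 x 74 mm, loose; origin at its underside
- timer: bystander: a flat lab timer with three keys, 66 x 64 x 19 mm, loose on the bench behind; origin at its underside

How it is judged (in metres and radians):
On the way, in this order (a step that is already met when the one before it is completed fails the run):
1. the cup's label faces the scanner window, the cup stands seated in the nest and is let go (angle between the x axis of cup and the y axis of station, either way round below 0.25 rad and y of cup_label in the frame of station above 0.015 m and horizontal distance between cup and nest below 0.006 m and z of cup in the frame of nest below 0.004 m and angle between cup's own z axis and vertical below 0.1 rad and contact force between the fingers and cup below 0.1 N), for 0.2 s.
2. the plate is lifted off the bench in the fingers (contact force between the fingers and cover above 1 N and height (world z) of cover above 0.03 m), for 0.2 s.
At the end, for the whole second after the job is handed in: Plate held, level (0.1 rad), still, 8 to 37 mm above the pillars, holes within 5 mm of the threads in plan, either way round, touching neither station nor cup. Cup untouched, upright, seated (6 mm in plan, raised under 4 mm), label within 0.25 rad of the scanner (all of step 1 and contact force between the fingers and cover above 1 N and ((horizontal distance between hole0 and thread0 below 0.005 m and horizontal distance between hole2 and thread2 below 0.005 m) or (horizontal distance between hole0 and thread2 below 0.005 m and horizontal distance between hole2 and thread0 below 0.005 m)) and z of cover in the frame of station between 0.058 and 0.087 m and angle between cover's own z axis and vertical below 0.1 rad and linear speed of cover below 0.02 m/s and contact force between cover and station below 0.1 N and contact force between cover and cup below 0.1 N); the arm keeps its last pose, push and grip.
It fails at once if a bystander is moved more than 3 cm (distance of any of blue_cup, dropper_bottle, timer from where it was at the start of the episode above 0.03 m).
It fails at once if the sample cup is tipped over (angle between cup's own z axis and vertical above 0.5 rad).
It also fails if it takes over 50 s, if anything falls off the work surface, if the arm or the gripper's body presses on something with over 40 N, if the wrist force passes 120 N, or if a joint passes its speed limit or range.

## Working session

There is one attempt and no reset: what is moved stays moved. The work goes in short steps, Python scripts to look and compute and a tool call to move; the robot and the scene stay as the last step left them, time stands still between calls to the robot, and variables do not carry over. Pictures are saved under pics/ and viewed, at most 12 in all, crops included, and the job is handed in when it is done.

Besides the shell and the picture viewer there is one more tool, called after "Emit:" as name(argument=value, ...) on one line, values as JSON. carry_out: Moves the arm, as the interface text tells. Its arguments: {"type":"object","properties":{"moves":{"type":"array","items":{"type":"array","items":{"type":"number"}}},"newtons":{"type":"number"}},"required":["moves"]}

```bash
mkdir -p pics
python3 - <<'E'
from station import bot, vision
import cv2,numpy as np
for n in ["scene","side","wrist"]:
    im=vision.camera(n); cv2.imwrite(f"pics/{n}0.png",im[:,:,::-1])
    c=vision.calibration(n); print(n,{k:np.round(v,3).tolist() for k,v in c.items()})
print(bot.observe()); print(bot.pinch_z)
a=[cv2.imread(f"pics/{n}0.png") for n in ["scene","side"]]
E
```

```text
scene {'camera_matrix': [[397.33, 0.0, 252.713], [0.0, 397.33, 196.991], [0.0, 0.0, 1.0]], 'R': [[-0.549, -0.835, 0.02], [-0.601, 0.378, -0.704], [0.58, -0.398, -0.71]], 't': [348.692, 401.915, 662.735]}
side {'camera_matrix': [[456.213, 0.0, 259.492], [0.0, 456.213, 195.25], [0.0, 0.0, 1.0]], 'R': [[-0.989, -0.149, -0.018], [-0.045, 0.413, -0.91], [0.143, -0.899, -0.415]], 't': [590.63, 91.061, 1189.33]}
wrist {'camera_matrix': [[312.393, 0.0, 252.022], [0.0, 312.393, 193.519], [0.0, 0.0, 1.0]], 'mount': [[0.0, -0.969, -0.249, 67.627], [1.0, -0.0, 0.001, -0.345], [-0.001, -0.249, 0.969, -160.916], [0.0, 0.0, 0.0, 1.0]]}
{'time': 0.15, 'q': array([-0.02887684,  0.46927456, -0.0486077 ,  1.53339083,  0.02409021,
        1.14095442, -0.08228706]), 'joint_velocities': array([ 0.00042445,  0.00013923,  0.00072577, -0.00431649,  0.00019666,
        0.00185022,  0.0011292 ]), 'effort': array([ 7.46239912e-04, -5.08426881e+01, -8.08802387e-02, -2.36421436e+01,
       -6.13636756e-02,  3.56170710e-02,  1.36465555e-04]), 'position': array([6.74568084e+02, 1.44539247e-02, 2.21740276e+02]), 'tool_rot': array([-5.00282458e-04,  7.07098800e-01,  7.07114394e-01, -5.19467175e-04]), 'ft_force': array([-0.14269574,  1.41436559, -0.24377142]), 'moment': array([ 0.03787047, -0.02369032,  0.00072114]), 'gripper_force': 0.0, 'width': 0.9999050905558765}
18.700000000000003
```

View pics/scene0.png

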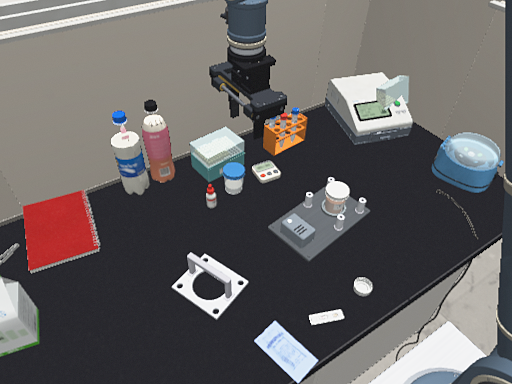

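View pics/side0.png

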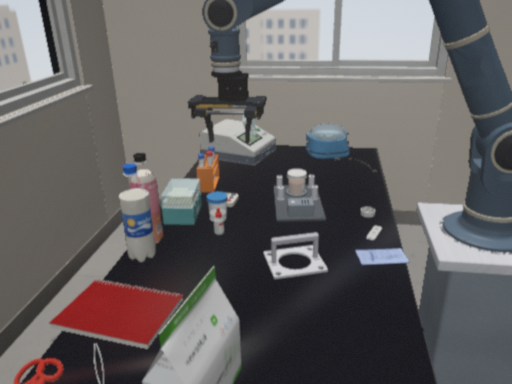

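View pics/wrist0.png

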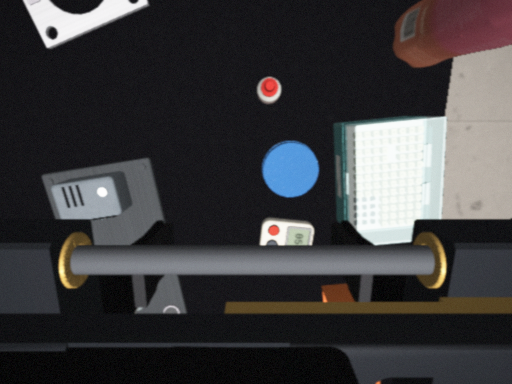

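The scene view shows the station around (320,215) with the cup lid at (337,187), and the plate around (210,285). In the side view the station is at (299,200) and the plate at (295,262). The wrist view shows the scanner at (90,195) and the plate's corner at top left.

```bash
cat > h.py <<'E'
from station import bot, vision
import cv2,numpy as np
from scipy.spatial.transform import Rotation as Ro
def pose():
    s=bot.observe(); q=np.array(s["tool_rot"]); return Ro.from_quat(q[[1,2,3,0]]).as_matrix(),np.array(s["position"])
def cam(name):
    """K,Rwc,C : camera->world rotation and centre"""
    c=vision.calibration(name);K=np.array(c["camera_matrix"])
    if name=="wrist":
        R,p=pose();M=np.array(c["mount"]);return K,R@M[:3,:3],R@M[:3,3]+p
    R=np.array(c["R"]);return K,R.T,-R.T@np.array(c["t"])
def cast(c,px,z):
    K,R,C=c;px=np.atleast_2d(np.float64(px))
    d=np.c_[px,np.ones(len(px))]@np.linalg.inv(K).T@R.T
    return C+d*((z-C[2])/d[:,2])[:,None]
def proj(c,X):
    K,R,C=c;v=(np.atleast_2d(X)-C)@R@K.T;return v[:,:2]/v[:,2:]
def shot(name,f):
    c=cam(name);im=vision.camera(name);cv2.imwrite("pics/"+f,im[:,:,::-1]);return c,im[:,:,::-1].copy()
E
python3 - <<'E'
from h import *
s=cam("scene");d=cam("side")
print("lid",cast(s,(337,186),80),cast(d,(297,173),80))
print("base corners",cast(s,[(269,225),(309,256),(369,211),(332,182)],10).round())
print("plate corners",cast(s,[(172,286),(216,315),(249,275),(206,253)],6).round(), "ctr",cast(s,(210,286),6))
print("bottles",cast(s,[(211,206),(233,190),(266,172)],0).round())
# crops
a=cv2.imread("pics/scene0.png")[165:265,260:380];b=cv2.imread("pics/side0.png")[155:225,255:345]
cv2.imwrite("pics/crop.png",np.hstack([cv2.resize(a,(480,400),interpolation=2),cv2.resize(b,(320,400))]))
E
```

```text
lid [[ 515.0783067  -165.84662387   80.        ]] [[ 505.16872548 -149.99049688   80.        ]]
base corners [[ 549.    9.   10.]
 [ 423.  -15.   10.]
 [ 451. -233.   10.]
 [ 583. -225.   10.]]
plate corners [[522. 281.   6.]
 [412. 235.   6.]
 [456. 127.   6.]
 [560. 178.   6.]] ctr [[478.15675466 212.72269291   6.        ]]
bottles [[ 689.   94.    0.]
 [ 709.   15.    0.]
 [ 722. -102.   -0.]]
```

View pics/crop.png

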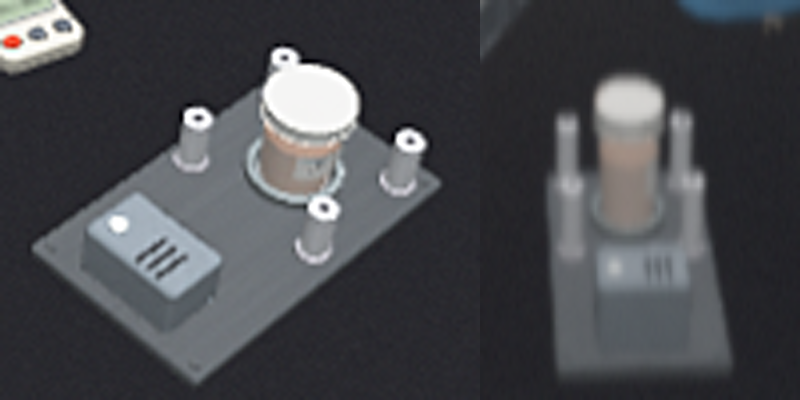

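The crop shows the label on the right-hand side of the cup (about (316,165) in the crop). It faces roughly world -x, while the scanner is on the world +y side.

Emit:
carry_out(moves=[[0.087,-0.03,-0.021,0,0,0,0],[0.087,-0.03,-0.021,0,0,0,0],[0.087,-0.03,-0.021,0,0,0,0],[0.087,-0.03,-0.021,0,0,0,0],[0.087,-0.03,-0.021,0,0,0,0],[0.087,-0.03,-0.021,0,0,0,0],[0.087,-0.03,-0.021,0,0,0,0],[0.087,-0.01,-0.013,0,0,0,0]])

```text
time: 0.82
position: [511.6, -225.6, 222.4]
tool_rot: [0.0, 0.71, 0.705, -0.001]
ft_force: [0.2, -0.7, -0.3]
width: 1.0
gripper_force: 0.0
```

Emit:
carry_out(moves=[[0.087,0,0,0,0,0,0],[0.087,0,0,0,0,0,0],[0.087,0,0,0,0,0,0],[0.087,0,0,0,0,0,0]])

```text
time: 1.15
position: [516.1, -218.3, 222.4]
tool_rot: [-0.0, 0.706, 0.708, 0.0]
ft_force: [0.5, -0.1, -0.2]
width: 0.999
gripper_force: 0.0
```

Run:
```python
from h import *
c,im=shot("wrist","w1.png");print(bot.observe()["position"])
```

```text
[ 516.03103403 -218.40287481  222.37435446]
```

View pics/w1.png

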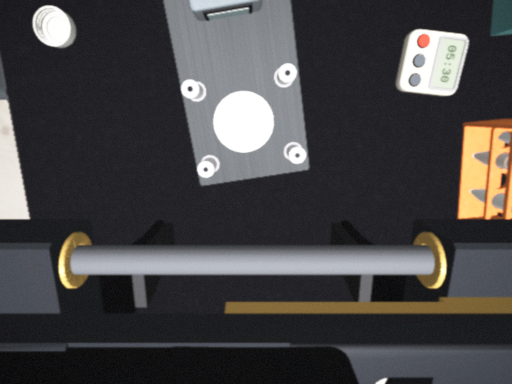

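The wrist view shows the four pillar tops at (190,89), (287,72), (206,169) and (297,153), and the lid at (244,121).

```bash
cat >> h.py <<'E'
def blobs(mask,lo,hi):
    n,l,st,ce=cv2.connectedComponentsWithStats(mask.astype(np.uint8));return [(ce[i].round(2),st[i,4],i) for i in range(1,n) if lo<=st[i,4]<=hi]
def fit2d(P,W):
    """rigid fit W = R(a)P + t"""
    P,W=np.float64(P),np.float64(W);p=(P-P.mean(0))@[1,1j];w=(W-W.mean(0))@[1,1j]
    a=np.angle(np.vdot(p,w));r=np.array([[np.cos(a),-np.sin(a)],[np.sin(a),np.cos(a)]])
    t=W.mean(0)-r@P.mean(0);return a,t,np.linalg.norm(P@r.T+t-W,axis=1)
E
python3 - <<'E'
from h import *
c=cam("wrist");im=cv2.imread("pics/w1.png");g=cv2.cvtColor(im,6)
th=[]
for x,y in [(190,89),(287,72),(206,169),(297,153)]:
    p=g[y-5:y+6,x-5:x+6].astype(float);w=np.clip(130-p,0,None);yy,xx=np.mgrid[-5:6,-5:6]
    w*=(xx**2+yy**2<20);th.append([x+(w*xx).sum()/w.sum(),y+(w*yy).sum()/w.sum()])
print(np.round(th,1));W=cast(c,th,50)[:,:2];print(W.round(1))
# image: up=+y, right=+x ; station +y is up
a,t,e=fit2d([[-50,42],[50,42],[-50,-42],[50,-42]],W);print("station yaw",a,"nest",t,"res",e)
m=(g>185);b=[b for b in blobs(m,2000,5000)];print(b,[cast(c,x[0],80) for x in b])
# label in scene, sanity: predicted label centre pixel for various label directions
s=cam("scene")
for k in range(-3,7):
    al=a+np.pi/2+k*np.pi/12*1.0
    P=np.array([[*(t+25*np.array([np.cos(al),np.sin(al)])),40]]);print(round(k*15),proj(s,P).round(1))
S=cv2.imread("pics/scene0.png");pc=proj(s,[[t[0],t[1],40]])[0];print(pc)
cv2.imwrite("pics/cs.png",cv2.resize(S[175:225,310:365],None,fx=10,fy=10,interpolation=0))
E
```

```text
[[189.6  88.5]
 [287.2  72.4]
 [205.3 169.1]
 [297.  155. ]]
[[ 452.4 -126.5]
 [ 550.9 -110.9]
 [ 465.5 -209.2]
 [ 564.  -193.7]]
station yaw 0.15710498803355152 nest [ 508.21097653 -160.06321254] res [0.2074842  0.15596488 0.20925769 0.201804  ]
[(array([434.49,  62.29]), np.int32(3204), 10), (array([243.09, 121.24]), np.int32(3000), 13), (array([  9.85, 171.37]), np.int32(2179), 14)] [array([[ 680.87429835, -105.49537686,   80.        ]]), array([[ 507.35521257, -158.01992893,   80.        ]]), array([[ 277.7368337 , -206.74394772,   80.        ]])]
-45 [[324.4 199.6]]
-30 [[324.9 201.4]]
-15 [[326.1 203.2]]
0 [[327.9 204.8]]
15 [[330.1 206.1]]
30 [[332.7 206.9]]
45 [[335.4 207.3]]
60 [[338.  207.2]]
75 [[340.3 206.6]]
90 [[342.3 205.5]]
[334.37956225 200.03510109]
```

View pics/cs.png

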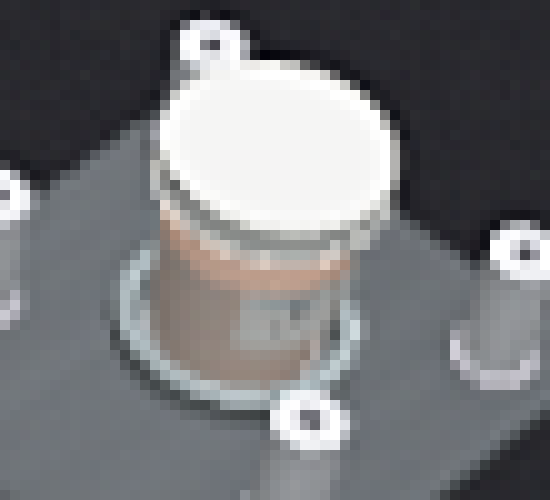

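Left label edge sits at azimuth about 34° from station +y and the right edge near the limb, so the label centre is about 60° (1.05 rad) away. Next I go over the cup.

Emit:
carry_out(moves=[[0.075,0.03,-0.004,0,0,0,0],[0.075,0.029,-0.004,0,0,0,0],[0.075,0,0,0.03,0,0,0],[0.075,0,0,0.03,0,0,0],[0.075,0,0,0.03,0,0,0],[0.075,0,0,0.02,0,0,0],[0.075,0,0,0,0,0,0],[0.075,0,0,0,0,0,0]])

```text
time: 1.87
position: [507.1, -159.9, 111.9]
tool_rot: [-0.001, 0.706, 0.708, -0.0]
ft_force: [1.2, 0.3, -0.6]
width: 0.866
gripper_force: 0.0
```

Run:
```python
from h import *
s=bot.observe();print(s["position"],s["tool_rot"],s["q"],s["width"])
```

```text
[ 507.0764223  -159.91953422  111.90525513] [-9.67001356e-04  7.06494144e-01  7.07718116e-01 -3.96011695e-04] [ 0.2365566   0.36729218 -0.0126634   1.98324566  0.00588204  0.79314973
  0.2223328 ] 0.8661629592503409
```

Emit:
carry_out(moves=[[0.075,0,0.001,0.028,0,0,0],[0.075,0,0,0.028,0,0,0],[0.075,0,0,0,0,0,0],[0.05,0,0,0,0,0,0],[0.05,0,0,0,0,0,0],[0.05,0,0,0,0,0,0],[0.05,0,0,0,0,0,0],[0.05,0,0,0,0,0,0]], newtons=15)

```text
time: 2.53
position: [509.4, -161.3, 58.4]
tool_rot: [0.002, 0.707, 0.707, 0.001]
ft_force: [-1.6, 0.7, 6.3]
width: 0.649
gripper_force: 15.0
```

Emit:
carry_out(moves=[[0.05,0,0,0,0,0,0.12],[0.05,0,0,0,0,0,0.12],[0.05,0,0,0,0,0,0.12],[0.05,0,0,0,0,0,0.12],[0.05,0,0,0,0,0,0.12],[0.05,0,0,0,0,0,0.12],[0.05,0,0,0,0,0,0.12],[0.05,0,0,0,0,0,0.12]])

```text
time: 3.2
position: [510.3, -161.2, 58.4]
tool_rot: [0.001, 0.955, 0.298, 0.002]
ft_force: [0.8, -0.1, 5.7]
width: 0.646
gripper_force: 15.0
```

Emit:
carry_out(moves=[[0.05,0,0,0,0,0,0.1],[0.05,0,0,0,0,0,0],[0.05,0,0,0,0,0,0],[0.05,0,0,0,0,0,0],[0.05,0,0,0,0,0,0]])

```text
time: 3.62
position: [510.2, -161.3, 58.4]
tool_rot: [0.001, 0.968, 0.253, 0.002]
ft_force: [0.0, -1.2, 6.6]
width: 0.643
gripper_force: 15.0
```

Run:
```python
from h import *
R,p=pose();print(p,"tool y az deg",np.degrees(np.arctan2(R[1,1],R[0,1])),"tool x",R[:,0].round(2))
c,S=shot("scene","s2.png");c2,D=shot("side","d2.png")
t=np.array([508.2,-160.1]);a=.157
for k in (-45,-30,-15,0,15,30,45):
    al=a+np.pi/2+np.radians(k);P=[*(t+25*np.array([np.cos(al),np.sin(al)])),40];print(k,proj(c,P).round(1),proj(c2,P).round(1))
A=cv2.resize(S[175:225,310:350],(480,600),interpolation=0);B=cv2.resize(D[165:215,285:310],(300,600),interpolation=0)
cv2.imwrite("pics/c2.png",np.hstack([A,B]))
```

```text
[ 510.17424859 -161.2987821    58.41370341] tool y az deg -60.73096732799465 tool x [0.87 0.49 0.  ]
-45 [[324.4 199.6]] [[290.6 186.4]]
-30 [[324.9 201.4]] [[292.5 186.9]]
-15 [[326.1 203.2]] [[294.5 187.2]]
0 [[327.9 204.8]] [[296.7 187.2]]
15 [[330.2 206.1]] [[298.9 187.1]]
30 [[332.7 206.9]] [[300.8 186.7]]
45 [[335.4 207.3]] [[302.4 186.1]]
```

View pics/c2.png

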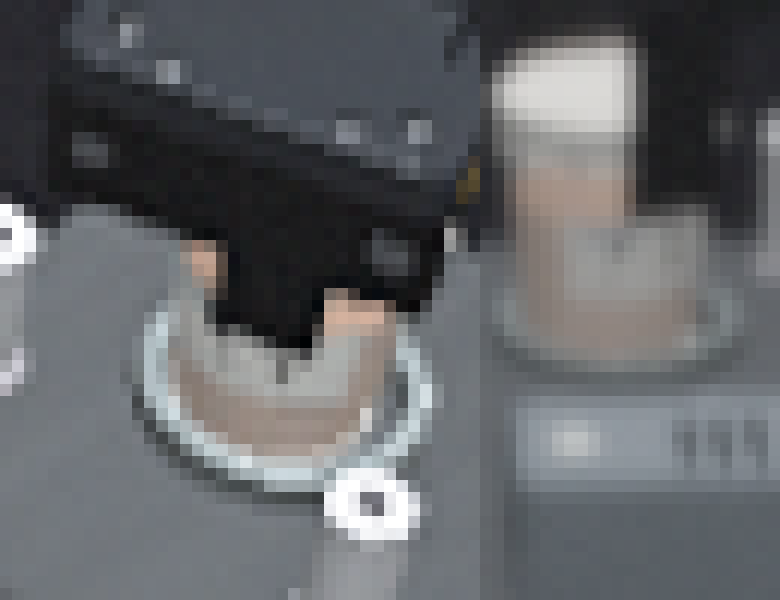

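In the side view the label spans columns about 292 to 304, the right end reaching the limb. In the scene view its right edge is at 340. So the label is wide, spanning about -32° to +75°, and still needs about 22° clockwise.

Emit:
carry_out(moves=[[0.05,0,0,0,0,0,0.12],[0.05,0,0,0,0,0,0.12],[0.05,0,0,0,0,0,0.12],[0.05,0,0,0,0,0,0],[0.05,0,0,0,0,0,0],[0.05,0,0,0,0,0,0]])

```text
time: 4.22
position: [510.2, -161.4, 58.4]
tool_rot: [0.001, 0.997, 0.075, 0.002]
ft_force: [1.2, -0.1, 6.3]
width: 0.648
gripper_force: 15.0
```

Emit:
carry_out(moves=[[0.075,0,0,0,0,0,0],[0.075,0,0,0,0,0,0],[0.075,0,0,0,0,0,0],[0.075,0,0,0,0,0,0],[0.075,0,0,-0.03,0,0,0],[0.075,0,0,-0.04,0,0,0],[0.075,0,0,-0.04,0,0,0],[0.075,0,0,-0.04,0,0,0]])

```text
time: 4.88
position: [507.2, -160.9, 207.8]
tool_rot: [-0.0, 0.997, 0.075, -0.001]
ft_force: [0.4, 0.6, -0.7]
width: 0.859
gripper_force: 0.0
```

Run:
```python
from h import *
R,p=pose();print(p,"tool y az deg",np.degrees(np.arctan2(R[1,1],R[0,1])),bot.observe()["q"].round(2))
c,S=shot("scene","s3.png");c2,D=shot("side","d3.png")
t=np.array([508.2,-160.1]);a=.157
for k in (-75,-60,-45,0,45,60,75):
    al=a+np.pi/2+np.radians(k);P=[*(t+25*np.array([np.cos(al),np.sin(al)])),40];print(k,proj(c,P).round(1),proj(c2,P).round(1))
A=cv2.resize(S[175:225,310:350],(480,600),interpolation=0);B=cv2.resize(D[165:215,285:310],(300,600),interpolation=0)
cv2.imwrite("pics/c3.png",np.hstack([A,B]))
```

```text
[ 507.17699394 -160.93621915  207.80137272] tool y az deg -81.38627270505228 [-0.13  0.26  0.44  1.91 -0.13  1.   -1.06]
-75 [[325.3 196.1]] [[288.3 184.9]]
-60 [[324.5 197.7]] [[289.2 185.7]]
-45 [[324.4 199.6]] [[290.6 186.4]]
0 [[327.9 204.8]] [[296.7 187.2]]
45 [[335.4 207.3]] [[302.4 186.1]]
60 [[338.  207.2]] [[303.5 185.4]]
75 [[340.3 206.6]] [[304.2 184.6]]
```

View pics/c3.png

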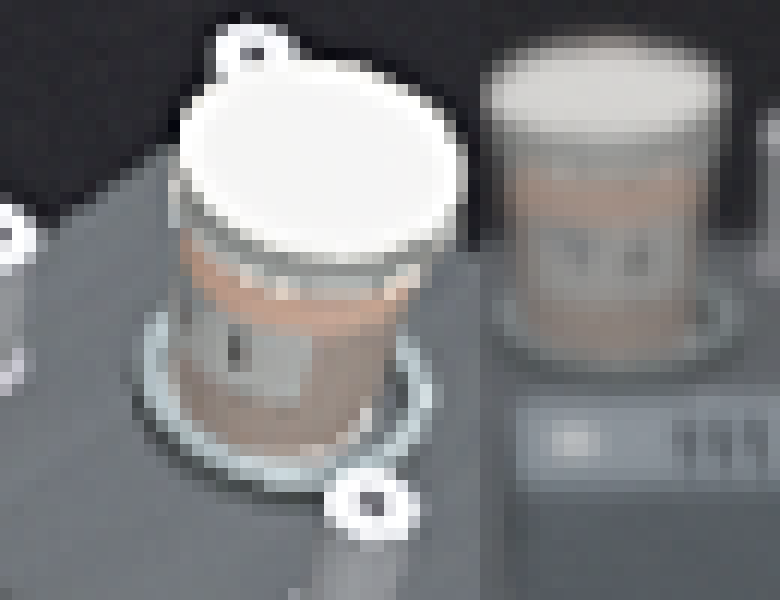

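Scene: right label edge at about column 336, which is +48°. Side: label spans roughly 289.5 to 303.8. It looks centred; I'll check it numerically and move over to the plate.

Run:
```python
from h import *
D=cv2.imread("pics/d3.png").astype(int);S=cv2.imread("pics/s3.png").astype(int)
print((D[184:189,285:309,2]-D[184:189,285:309,0]).mean(0).round())
for r in (203,205,207,208):print(r,(S[r,322:345,2]-S[r,322:345,0]))
```

```text
[-7. -6. -1.  7.  6.  2.  0. -0. -0.  1.  2.  3.  2.  2.  2.  2.  4.  7.
 -1. -7. -7. -6. -6. -5.]
203 [-17 -17  -2   0   0   0   1   0  -1  -2  -4   1   0   5  21  27  23  19
  19  18  13 -13 -13]
205 [-17 -13   7  17   8   0   0   0   4   1   1   1  -1   5  20  20  19  20
  19  17   2 -16 -18]
207 [-17 -17   2  14  17  17  13   6   1   1   1  -2  -2  18  21  18  22  21
  21  10  -6  -7 -16]
208 [-13 -20  -8  13  21  18  18  20  13  14  10   6   5  20  21  20  20  21
  17   0 -11  -7 -17]
```

Emit:
carry_out(moves=[[0.05,0,-0.04,-0.005,0,0,0],[0.05,0,-0.04,-0.005,0,0,0],[0.05,0,-0.04,-0.005,0,0,0],[0.05,-0.002,-0.04,-0.005,0,0,0],[0.05,-0.002,-0.04,0,0,0,0],[0.05,-0.002,-0.04,0,0,0,0],[0.05,-0.003,-0.04,0,0,0,0],[0.05,-0.003,-0.04,0,0,0,0]])

```text
time: 5.65
position: [446.7, 155.2, 225.9]
tool_rot: [0.0, 0.997, 0.075, -0.0]
ft_force: [0.7, 0.4, -0.9]
width: 0.576
gripper_force: 0.0
```

Emit:
carry_out(moves=[[0.05,0,-0.04,0,0,0,0],[0.05,0,0,0,0,0,0],[0.05,0,0,0,0,0,0],[0.05,0,0,0,0,0,0],[0.05,0,0,0,0,0,0]])

```text
time: 6.07
position: [442.2, 191.5, 226.1]
tool_rot: [0.0, 0.997, 0.074, -0.0]
ft_force: [0.2, -1.1, 0.3]
width: 0.572
gripper_force: 0.0
```

Run:
```python
from h import *
R,p=pose();print(p,"tool y az deg",np.degrees(np.arctan2(R[1,1],R[0,1])),bot.observe()["q"].round(2))
c,S=shot("wrist","w4.png")
```

```text
[442.18943894 191.50069492 226.06595378] tool y az deg -81.50630903762635 [-0.66  0.15  0.19  1.98 -0.03  1.02 -1.88]
```

View pics/w4.png

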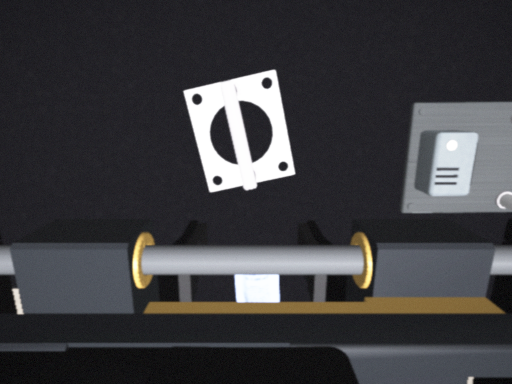

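The label is centred relative to the cup's limbs in the side view (limbs 287.4 to 302.8, label 289.7 to 301.3). The wrist view shows the plate with holes at (197,99), (267,83), (283,166) and (217,181), and the bar running from (231,85) to (250,188).

```bash
cat >> h.py <<'E'
def dark(g,pts,r=8,thr=120):
    o=[]
    for x,y in pts:
        yy,xx=np.mgrid[-r:r+1,-r:r+1];p=g[y-r:y+r+1,x-r:x+r+1].astype(float)
        w=np.clip(thr-p,0,None)*(xx**2+yy**2<=r*r);o.append([x+(w*xx).sum()/w.sum(),y+(w*yy).sum()/w.sum()])
    return np.array(o)
E
python3 - <<'E'
from h import *
c=cam("wrist");g=cv2.cvtColor(cv2.imread("pics/w4.png"),6)
h=dark(g,[(197,99),(267,83),(283,166),(217,181)]);print(h.round(1));W=cast(c,h,5)[:,:2];print(W.round(1))
# image up ~ plate +x ; right = world -y ; holes: (+x,+y),(+x,-y),(-x,-y),(-x,+y)
a,t,e=fit2d([[50,42],[50,-42],[-50,-42],[-50,42]],W);print("plate yaw deg",np.degrees(a),"ctr",t,"res",e)
R,p=pose();d=np.array([*t,0])-p;print("tool-frame shift to ctr",R.T@d,"bar px",proj(c,[[*t,70]]))
E
```

```text
[[196.6  98.7]
 [266.4  82.7]
 [282.6 165.9]
 [217.  180. ]]
[[515.8 267.9]
 [545.5 189.9]
 [452.4 154.6]
 [422.8 232.6]]
plate yaw deg 20.785351003090025 ctr [484.14055241 211.25292859] res [0.37869441 0.35569694 0.39248608 0.39347474]
tool-frame shift to ctr [ 44.44494315 -13.53363319 226.18785169] bar px [[238.524897   137.17946744]]
```

Emit:
carry_out(moves=[[0.05,0.022,-0.007,0.01,0,0,0],[0.05,0.022,-0.0065,0.02,0,0,0],[0.05,0,0,0.03,0,0,-0.11],[0.05,0,0,0.03,0,0,-0.105],[0.05,0,0,0.03,0,0,0],[0.05,0,0,0,0,0,0],[0.05,0,0,0,0,0,0],[0.05,0,0,0,0,0,0]], newtons=40)

```text
time: 6.78
position: [484.9, 212.8, 108.0]
tool_rot: [-0.0, 0.983, 0.181, 0.001]
ft_force: [0.2, 0.3, 0.8]
width: 0.58
gripper_force: 0.0
```

Run:
```python
from h import *
R,p=pose();print(p,"tool y az deg",np.degrees(np.arctan2(R[1,1],R[0,1])),bot.observe()["q"].round(2))
print(R.T@(np.array([484.1,211.3,46])-p))
```

```text
[484.88797813 212.77505688 108.01593872] tool y az deg -69.14355610151615 [-0.61  0.37  0.14  2.   -0.07  0.77 -1.63]
[-1.41204181  1.09916858 62.01267067]
```

Emit:
carry_out(moves=[[0.05,-0.001,0.001,0.03,0,0,0],[0.05,0,0,0.03,0,0,0],[0.05,0,0,0.002,0,0,0],[0.05,0,0,0,0,0,0],[0.05,0,0,0,0,0,0],[0.0,0,0,0,0,0,0],[0.0,0,0,0,0,0,0],[0.0,0,0,0,0,0,0]], newtons=40)

```text
time: 7.45
position: [483.8, 212.3, 46.0]
tool_rot: [-0.0, 0.983, 0.182, 0.001]
ft_force: [0.3, -0.3, -0.8]
width: 0.426
gripper_force: 0.0
```

Emit:
carry_out(moves=[[0.0,0,0,0,0,0,0],[0.0,0,0,0,0,0,0],[0.0,0,0,0,0,0,0],[0.0,0,0,0,0,0,0]])

```text
time: 7.78
position: [483.1, 211.7, 44.7]
tool_rot: [0.0, 0.983, 0.182, 0.0]
ft_force: [1.4, 0.2, 1.2]
width: 0.157
gripper_force: 40.0
```

Emit:
carry_out(moves=[[0.0,0,0,-0.015,0,0,0],[0.0,0,0,-0.03,0,0,0],[0.0,0,0,-0.03,0,0,0],[0.0,0,0,-0.03,0,0,0],[0.0,0,0,-0.02,0,0,0.1],[0.0,0,0,0,0,0,0.1],[0.0,0,0,0,0,0,0],[0.0,0,0,0,0,0,0]])

```text
time: 8.45
position: [482.0, 211.5, 168.8]
tool_rot: [0.0, 0.996, 0.084, -0.001]
ft_force: [-1.0, -0.4, -4.3]
width: 0.152
gripper_force: 40.0
```

Emit:
carry_out(moves=[[0.0,0,0.03,0,0,0,0],[0.0,0,0.035,0,0,0,0],[0.0,0,0.035,0,0,0,0],[0.0,0,0.035,0,0,0,0],[0.0,0,0.035,0,0,0,0],[0.0,0,0.02,0,0,0,0],[0.0,0,0,0,0,0,0],[0.0,0,0,0,0,0,0]])

```text
time: 9.12
position: [513.4, 23.0, 168.2]
tool_rot: [0.0, 0.997, 0.082, -0.001]
ft_force: [0.3, 0.9, -3.3]
width: 0.155
gripper_force: 40.0
```

Run:
```python
from h import *
R,p=pose();print(p,"tool y az deg",np.degrees(np.arctan2(R[1,1],R[0,1])),R[:,2].round(3),bot.observe()["q"].round(2))
c,S=shot("wrist","w5.png")
print(R.T@(np.array([508.2,-160.1,170])-p))
```

```text
[513.37261562  23.01700924 168.21426536] tool y az deg -80.58580805984992 [-0.003 -0.001 -1.   ] [-0.36  0.27  0.28  1.98 -0.09  0.9  -1.44]
[-35.06062182 179.80475022  -1.66987125]
```

View pics/w5.png

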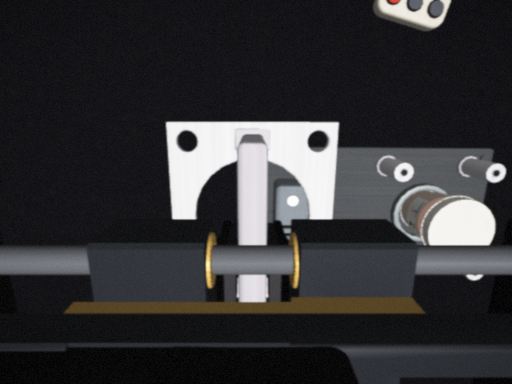

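The view shows the two far plate holes at (188,141) and (318,141), and two threads at (404,173) and (496,173). The alignment can be done on these directly.

```bash
cat > al.py <<'E'
from h import *
import sys
def measure(f,hp,tp=None):
    """plate pose in tool frame from the two far holes; station from two threads"""
    c=cam("wrist");R,p=pose();g=cv2.cvtColor(cv2.imread("pics/"+f),6);zt=p[2]-44.7+5
    h=dark(g,hp,12,110);W=cast(c,h,zt)[:,:2]
    a,t,e=fit2d([[50,42],[50,-42]],W);print("plate yaw",np.degrees(a).round(2),"ctr",t.round(2),"res",e.round(2),"rel tool",(R.T@np.array([*(t-p[:2]),0])).round(2))
    if tp is not None:
        th=dark(g,tp,4,120);V=cast(c,th,50)[:,:2];b,s,e=fit2d([[50,42],[50,-42]],V)
        print("station yaw",np.degrees(b).round(2),"nest",s.round(2),"res",e.round(2))
    else: s,b=np.array([508.2,-160.1]),.157
    print("need tool shift",(R.T@np.array([*(s-t),0])).round(1),"turn +z rad",round(a-b,3),"z",p[2].round(1))
E
python3 - <<'E'
from al import *
measure("w5.png",[(188,141),(318,141)],[(404,173),(496,173)])
measure("w5.png",[(188,141),(318,141)])
E
```

```text
plate yaw 9.87 ctr [514.31  24.48] res [0.57 0.57] rel tool [ 0.87  0.38 -0.  ]
station yaw 9.11 nest [ 508.87 -157.54] res [0.18 0.18]
need tool shift [-35.6 178.6  -0. ] turn +z rad 0.013 z 168.3
plate yaw 9.87 ctr [514.31  24.48] res [0.57 0.57] rel tool [ 0.87  0.38 -0.  ]
need tool shift [-36.7 181.   -0. ] turn +z rad 0.015 z 168.3
```

Emit:
carry_out(moves=[[0.0,-0.006,0.03,0,0,0,0],[0.0,-0.006,0.03,0,0,0,0],[0.0,-0.006,0.03,0,0,0,0],[0.0,-0.006,0.03,0,0,0,0],[0.0,-0.006,0.03,0,0,0,0],[0.0,-0.006,0.029,0,0,0,0.013],[0.0,0,0,0,0,0,0],[0.0,0,0,0,0,0,0]])

```text
time: 9.83
position: [508.0, -158.2, 168.9]
tool_rot: [-0.0, 0.997, 0.076, -0.001]
ft_force: [-0.8, 1.0, -3.1]
width: 0.151
gripper_force: 40.0
```

Emit:
carry_out(moves=[[0.0,0,0,0,0,0,0],[0.0,0,0,0,0,0,0],[0.0,0,0,0,0,0,0]])

```text
time: 10.08
position: [508.7, -156.0, 169.2]
tool_rot: [-0.0, 0.997, 0.078, -0.0]
ft_force: [0.7, 0.2, -2.9]
width: 0.156
gripper_force: 40.0
```

Run:
```python
from al import *
c,im=shot("wrist","w6.png");R,p=pose()
c=cam("wrist");print(p,proj(c,[[*(np.array([508.9,-157.5])+r),50] for r in (np.array([42.8,49.5]),np.array([56,-33.5]))]).round(1))
measure("w6.png",[(188,141),(318,141)])
g=cv2.cvtColor(im,6)
for x in (188,318): print(g[125:158:2,x-16:x+17:2])
```

```text
[ 508.60570471 -156.37958871  169.34741204] [[205.5 133.7]
 [300.7 133.5]]
plate yaw 8.89 ctr [ 509.43 -157.56] res [0.78 0.78] rel tool [ 0.63  1.29 -0.  ]
need tool shift [-1.6  2.3 -0. ] turn +z rad -0.002 z 169.3
[[244 244 243 244 245 243 243 243 244 245 245 243 243 244 244 244 245]
 [244 243 244 244 244 243 243 243 244 245 246 244 243 244 244 244 245]
 [244 244 243 245 242 235 226 223 229 240 244 243 243 244 244 244 245]
 [243 244 243 241 218 149 116 108 123 152 219 240 243 244 244 244 246]
 [244 245 243 224 128  96  88  93  94  94 119 197 238 244 243 245 246]
 [244 244 232 140  93  95  94  93  98  96  95 115 214 243 244 245 245]
 [244 242 201 103  94  93  93  94  97  94  94  96 155 237 245 245 246]
 [244 242 181 105  96  96  97  98  97  99  96  99 127 227 243 245 245]
 [244 242 178 105  94  95  96  95  97  94  95  93 115 218 243 245 245]
 [244 242 189 108  95  91  92  93  95  91  91  90 117 228 244 245 245]
 [243 245 229 134  96  98  94  95  97  97  93  95 138 233 244 244 246]
 [243 244 241 188 122  97  92  88  92  93  91 109 202 241 244 245 245]
 [243 245 243 240 191 121  99  
[... 832 characters left out ...]
245 245 243 219 104  95  92  94  70  23  37 134 229 244 243]
 [244 243 246 244 228 144  96  97  95  95  65  21  39 144 230 244 244]
 [243 244 245 226 138  94  93  92  91  89  66  21  55 162 233 244 244]
 [243 244 243 164  99  96  94  94  92  95  57  35  91 197 239 244 244]
 [243 244 245 218 110  96  92  91  93  93  54  76 163 233 243 244 244]
 [242 245 245 243 194 108  92  92  92  96 103 170 235 244 244 244 244]
 [243 244 246 245 242 227 172 138 134 157 214 239 245 246 245 244 244]
 [243 244 246 246 244 246 246 242 240 244 245 245 246 245 244 244 243]
 [242 244 245 244 244 246 247 246 245 247 247 246 246 246 244 244 242]
 [242 245 246 246 244 246 247 246 246 247 247 247 246 245 244 244 242]]
```

Emit:
carry_out(moves=[[0.0,-0.001,0.001,0.01,0,0,0],[0.0,0,0,0.01,0,0,0],[0.0,0,0,0.01,0,0,0],[0.0,0,0,0.01,0,0,0],[0.0,0,0,0.01,0,0,0],[0.0,0,0,0,0,0,0],[0.0,0,0,0,0,0,0],[0.0,0,0,0,0,0,0]])

```text
time: 10.8
position: [507.8, -159.4, 119.6]
tool_rot: [0.0, 0.997, 0.076, 0.0]
ft_force: [0.5, -0.6, -2.0]
width: 0.155
gripper_force: 40.0
```

Run:
```python
from al import *
c,im=shot("wrist","w7.png");R,p=pose();print(p,R[:,2].round(3),bot.observe()["ft_force"],bot.observe()["joint_velocities"].round(3))
A=cv2.resize(im[110:180,160:346],(744,280),interpolation=0)
_,S=shot("scene","s7.png");_,D=shot("side","d7.png")
B=np.hstack([cv2.resize(S[150:240,275:395],(400,300),interpolation=2),cv2.resize(D[145:220,250:336],(344,300),interpolation=2)])
cv2.imwrite("pics/c7.png",np.vstack([A,B]))
```

```text
[ 507.99466004 -159.41329418  119.91791409] [ 0.001 -0.    -1.   ] [-0.39812028 -0.51358628 -2.79151843] [-0.001 -0.007  0.002 -0.002  0.001  0.003  0.001]
```

View pics/c7.png

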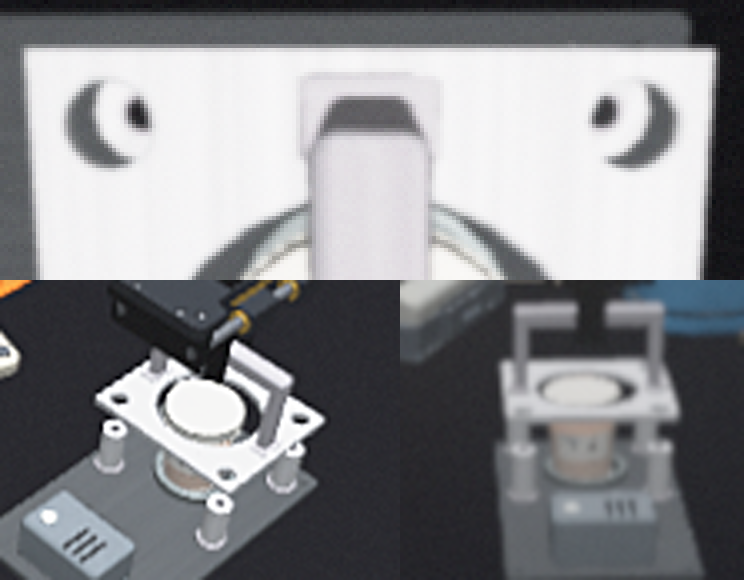

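The thread discs are clearly visible at crop (140,112) and (604,110), i.e. wrist pixels (195,138) and (311,137.5). The holes are at crop (108,123) and (636,123), i.e. (187,140.7) and (319,140.7). The label faces the side camera and the lid sits inside the opening.

Run:
```python
from al import *
c=cam("wrist");R,p=pose();g=cv2.cvtColor(cv2.imread("pics/w7.png"),6)
th=dark(g,[(195,138),(311,138)],4,60);print(th.round(1))
V=cast(c,th,50)[:,:2];b,s,e=fit2d([[50,42],[50,-42]],V);print("station",np.degrees(b),s,e)
W=cast(c,[(186.7,140.4),(318.6,140.4)],p[2]-44.7+5)[:,:2];a,t,e2=fit2d([[50,42],[50,-42]],W);print("plate",np.degrees(a),t,e2)
print("shift",R.T@np.array([*(s-t),0]),"turn",a-b)
print("hole-thread",np.linalg.norm(W-V,axis=1))
```

```text
[[194.  138.4]
 [310.5 137.5]]
station 9.177536989740966 [ 508.28456307 -159.93241608] [0.55078897 0.55078897]
plate 8.75528349890913 [ 508.95142364 -159.7113238 ] [0.09020537 0.09020537]
shift [-0.69273661  0.11704722 -0.00086722] turn -0.007369713693055252
hole-thread [1.34531242 0.5437111 ]
```

Emit:
carry_out(moves=[[0.0,-0.0005,0,0.002,0,0,-0.005],[0.0,0,0,0.002,0,0,0],[0.0,0,0,0,0,0,0],[0.0,0,0,0,0,0,0],[0.0,0,0,0,0,0,0],[0.0,0,0,0,0,0,0],[0.0,0,0,0,0,0,0],[0.0,0,0,0,0,0,0]])

```text
time: 11.62
position: [507.1, -159.3, 115.6]
tool_rot: [-0.0, 0.997, 0.079, 0.0]
ft_force: [0.1, -0.5, -3.0]
width: 0.153
gripper_force: 40.0
```

Run:
```python
from al import *
_,im=shot("wrist","w8.png");c=cam("wrist");R,p=pose();g=cv2.cvtColor(im,6)
th=dark(g,[(194,138),(311,138)],4,60);V=cast(c,th,50)[:,:2]
print(p,th.round(1),V.round(1))
off=np.array([508.95,-159.71])-np.array([507.99,-159.41]) # plate centre relative to TCP, last look
b,s,e=fit2d([[50,42],[50,-42]],V);t=p[:2]+off;print("station",np.degrees(b),s,"plate",t,s-t)
print("tool y az",np.degrees(np.arctan2(R[1,1],R[0,1])),"tilt",R[:,2].round(3),bot.observe()["joint_velocities"].round(3),bot.observe()["gripper_force"])
```

```text
[ 507.09044943 -159.27006726  115.58189309] [[193.8 137.5]
 [312.  138. ]] [[ 550.7 -110.2]
 [ 563.6 -193.8]]
station 8.81452671527124 [ 507.74309948 -159.64529567] plate [ 508.05044943 -159.57006726] [-0.30734995 -0.07522841]
tool y az -80.95668338043707 tilt [ 0.  0. -1.] [-0.001 -0.     0.002  0.001  0.    -0.002  0.   ] 39.99895244836807
```

Plate and station agree within 1 mm, the plate is level and still, and its underside is about 21 mm above the pillars.

```bash
python3 -c "
from station import bot
print(bot.hand_in())"
```

```text
the job is handed in; nothing more can be done
None
```

The job is handed in (no verdict came back): the cup's label faces the scanner, and the plate is held level about 21 mm above the pillars, its holes within about 1.5 mm of the threads by the camera measurements.

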